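# Offer a hinged flap up to its jamb

## Task

First draw the hinge pin back by its grip until the line on the slide stands at the mark on the track, so that the pin is out of the gap but still started in the near knuckle. Then take the flap with the knuckle out of the rack, lower it upright into the gap between the two fixed knuckles until the three knuckle holes line up, and finish while holding it there, still and hanging free in the grip rather than wedged or leaning on the fixture, ready for the pin. Leave the spare panel and everything else on the bench where it is.

Things in the scene. Friction and masses are not known exactly. Their poses are not given: they have to be found in the camera images.
- jamb_axis (a point): Centre of the gap between the two fixed steel knuckles, on the hinge axis, 70 mm above the table. y is the hinge axis, pointing to the pin track; z up. Knuckles: tubes 20 mm long, 20 mm across, 10 mm hole, at y = -37..-17 and 17..37 mm; the gap is 34 mm long. Below the gap nothing is higher than 50 mm above the table.
- jamb: Jamb fixture, fixed to the table (place and yaw vary): plywood base 110 (x) x 225 (y) x 12 mm, y = -60..165; wooden jamb block on the +x side, top 50 mm above the table, hinge leaf on its -x face with the knuckles on its upper edge; pin track on the +y side. Origin on the table, 70 mm below jamb_axis, same axes.
- pin_mark (a point): Park mark: black cross lines on both sides of the aluminium track's top, 115 mm to +y of jamb_axis, 49.5 mm above the table. Track 50 mm wide, y = 43..163 mm. Axes as jamb_axis.
- pin_grip (a point): Middle of the pin slide's grip, 104 mm above the table: black upright block 14 (x) x 22 (y) mm, free from 80 to 122 mm above the table. Below it the dark steel slide, 28 x 20 mm, top 80 mm above the table, with a white line round its middle. The slide runs along y and carries a 6 mm pin on the hinge axis, its tapered nose 90 mm to -y of the grip. Axes as jamb_axis.
- pin (a joint): Pin slide position in m, 0 to 0.090: 0 = pin fully home through both knuckles, growing as the grip is drawn to +y, away from the knuckles. At 0.060 the slide's white line stands on the mark, the nose in the middle of the near knuckle, the gap free. About 1.5 N of friction; it stays where it is left.
- flap_mid (a point): Centre of the flap's plywood panel, 12 (x, thickness) x 80 (y, width) x 70 mm (z, height), steel plates on the lower part of both faces; the flap weighs 0.09 to 0.17 kg. It stands upright and loose in either slot of the rack, knuckle down, lower edge 35 mm and upper edge 105 mm above the table. The same either way round.
- flap_eye (a point): Centre of the flap's own knuckle, 50 mm below flap_mid (15 mm below the panel's lower edge): steel tube along y, 28 mm long, 20 mm across, 10 mm hole, on a 4 mm thick, 26 mm wide tongue. Axes as flap_mid.
- flap: The whole flap; origin at the middle of the panel's lower edge, 35 mm below flap_mid, same axes.
- rack: Wooden rack fixed to the table (place and yaw vary), 150 (x) x 100 (y) mm, top 58 mm above the table, with two slots along y at x = -35 and +35 mm, 15 mm wide, 23 mm deep; the panels rest on ledges 35 mm above the table. Origin at the middle of its underside.
- spare: Plain plywood panel 12 x 80 x 48 mm without plates or knuckle, standing in the other slot of the rack, top 83 mm above the table; origin at the middle of its lower edge. Leave it.
- driver: Screwdriver, 160 mm, lying on the table in front of the jamb fixture; origin within it. Leave it.
- tape: Cardboard tape core, 68 mm across, 20 mm high, on the table beyond the rack; origin at its underside. Leave it.
- phone: Flat phone, 145 x 70 x 8 mm, to the right of the jamb fixture; origin at its underside. Leave it.
- glue: Jar, 56 mm across, 100 mm high, at the back; origin at its underside. Leave it.
- pot: White cup, 72 mm across, 90 mm high, at the back; origin at its underside. Leave it.
- offcut: Yellow offcut block, 70 x 90 x 60 mm, at the back; origin at its underside. Leave it.
- strip: Wooden strip, 140 x 30 x 22 mm, with a green stud, between the rack and the robot; origin at its underside. Leave it.
Mind the look-alikes: they are no part of the job. Leave any black or turquoise look-alike of the rack alone.

How it is judged:
By the outcome, as a careful person would: the job done as asked, in the order asked, and still so for the second after the job is handed in, while the arm keeps its last pose, push and grip.
It also fails if it takes over 58 s, if anything falls off the work surface, if the arm or the gripper's body presses on something with over 40 N, if the wrist force passes 120 N, or if a joint passes its speed limit or range.

## Robot

A 6-joint arm with a two-finger parallel gripper is mounted at the origin on the work surface. World frame = base frame: x ahead of the robot, y to its left, z up, the work surface at z = 0. Lengths are in m, angles in rad, forces in N, time in s.
With the tool pointing down it reaches from about 0.3 to 0.85 m from the base axis. Payload 4.2 kg.
Tool frame: the origin (TCP) lies on the centre line of the jaws, within the pads' length; the fingertips stand 17 mm ahead of it and the grasp point (between the pads) lies 2 mm behind it; z points along the fingers, x is the direction in which the jaws open and shut, and the axes are right-handed (so a half turn about z gives the same grasp; the last joint's range is limited). The gripper opens to 91 mm and grips with 3 to 60 N. Pads are 32 mm wide; open, the fingers measure 118 mm over their backs; the gripper's body (76 mm by 178 mm) begins 60 mm behind the grasp point.
Start: joints at [-1.356, 0.32, 1.565, -0, 1.257, -0.02], TCP at [0.134, -0.559, 0.231] pointing down, gripper open.
Joint ranges: [-3.11, 3.11], [-0.84, 2.01], [0.21, 2.61], [-1.34, 4.49], [0.05, 2.63], [-2.56, 2.56]. Speed limits (rad/s): [2.57, 2.57, 3.14, 3.14, 3.14, 3.14].

## Interface

Orientations are given as a rotation vector (axis times angle).
In Python, from bench import manip, cams gives the robot as it stands.
- The arm moves only by the shell command python3 -m handwheel 'ROWS' [FORCE]. ROWS is a JSON object of lists of equal length, an entry for each row: "dp": the shift along the tool's x, y, z in cm, a list of three; "rot": the turn, a rotation vector about the tool's x, y, z in degrees, a list of three; "grip": the closure, from 0 (fully open) to 1 (shut). In form: {"dp": [[dx, dy, dz], ...], "rot": [[ax, ay, az], ...], "grip": [grip, ...]}. A call has 1 to 10 rows; each row shifts and turns the commanded pose from where the row before left it, along the tool's axes as they then stand; what a row does not reach is not made up. A row lasts 1/10 s, in which the tool goes at most 50 mm and 8.59 degrees, less where a joint would pass 70% of its speed; a pose out of reach is approached as far as the arm can. A call with a gripper value outside its range is refused whole. The fingers move at their own pace and stop on an object; FORCE is the grip in N (left out, the last holds). Time passes only in rows, so rows that do not move let the fingers close. It gives the time, the measured TCP pose, the force and the opening at its end, in the units of the state.
- manip.observe(): the state, without advancing time (a new reading comes with each control period).
- cams.get_image(name): name is "scene" or "top" or "wrist"; returns the picture (384x512x3 uint8, red, green, blue); there is no depth.
- cams.camera_info(name): a dict with "K" (3x3 intrinsics, pixels), "R" (3x3) and "t" (3): a world point X has camera coordinates R X + t. Camera axes: x right, y down, z forward; pixel columns grow to the right and rows downward; lengths in m; the calibration is good to about 2 mm. A picture is of the moment at which its call begins: read the wrist's pose just before it. camera_info takes no time and is no camera call; for the wrist camera it gives the pose at the moment of the call.
- manip.hand_in(): hands the job in, once; it reports no verdict.
The state is a dict: "clock": time; "joint_positions": joint angles; "dq": joint speeds; "effort": joint torques, N m; "tool_pos": TCP position; "eef_rot": TCP orientation; "ft_force": force on the tool from outside, world axes, zero at the start; "torque": the same for the moment, N m; "finger_gap": opening from 0.0 (shut) to 1.0 (fully open).
Only numpy, scipy, OpenCV 4.12 (cv2) and the standard library are available. Lean on these libraries where they do the work, as an engineer would, in place of code of your own. Each camera call takes 0.05 s, during which the arm holds its last target.

## Working session

There is one attempt and no reset: what is moved stays moved. The work goes in short steps, Python scripts to look and compute and a shell command to move; the robot and the scene stay as the last step left them, time stands still between calls to the robot, and variables do not carry over. Pictures are saved under pics/ and viewed, and the job is handed in when it is done.

```bash
mkdir -p pics; ls; python3 - <<'E'
from bench import manip,cams
import cv2
print(manip.observe())
for n in ("scene","top"):
    im=cams.get_image(n); cv2.imwrite(f"pics/{n}0.png",im[:,:,::-1])
    print(n,cams.camera_info(n))
E
```

```text
pics
{'clock': 0.0, 'joint_positions': array([-1.35601822e+00,  3.20279037e-01,  1.56566823e+00, -1.40495761e-05,
        1.25734226e+00, -2.00078103e-02]), 'dq': array([-0.00074511, -0.0012652 ,  0.00113212,  0.00110523, -0.00076398,
       -0.00154176]), 'effort': array([-1.73273158e-03, -4.12467027e+01, -2.31980574e+01,  7.24461442e-02,
        4.57485463e-02, -1.30960702e-04]), 'tool_pos': array([ 0.13365984, -0.55877978,  0.23013181]), 'eef_rot': array([-2.46550098e+00,  1.94530223e+00,  2.07170691e-03]), 'ft_force': array([-0.21661787, -0.36656825,  0.68527844]), 'torque': array([-0.04613716,  0.01536599,  0.0135187 ]), 'finger_gap': 0.9991435263763927}
scene {'K': array([[354.64936913,   0.        , 253.22363512],
       [  0.        , 354.64936913, 178.27665684],
       [  0.        ,   0.        ,   1.        ]]), 'R': array([[-0.36386435,  0.9314281 , -0.0066662 ],
       [ 0.70211378,  0.2695653 , -0.65906812],
       [-0.61207759, -0.24449183, -0.7520537 ]]), 't': array([ 0.17365186, -0.29765857,  1.33988922])}
top {'K': array([[469.36818031,   0.        , 255.67440686],
       [  0.        , 469.36818031, 195.35453989],
       [  0.        ,   0.        ,   1.        ]]), 'R': array([[ 0.07272422, -0.99735106,  0.00143306],
       [-0.97593356, -0.07145854, -0.20602758],
       [ 0.20558423,  0.01358462, -0.97854514]]), 't': array([-0.02716543,  0.49532396,  1.18885598])}
```

View pics/scene0.png

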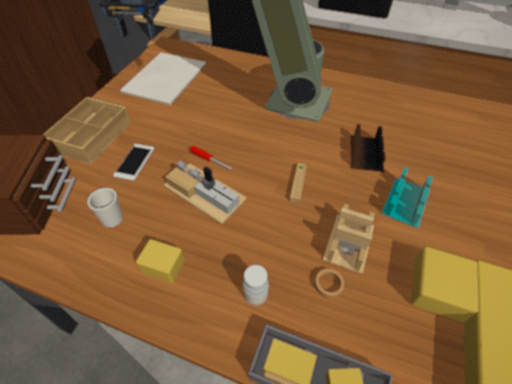

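View pics/top0.png

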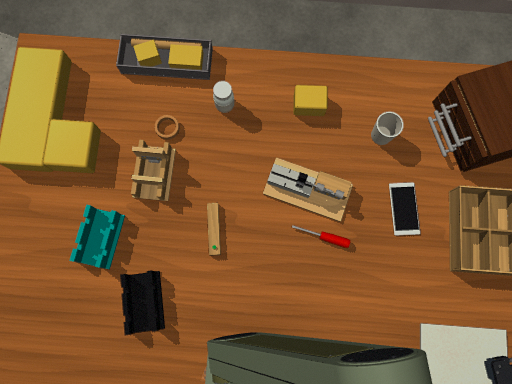

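The top view shows the wooden rack at about (153,170), with look-alikes in turquoise (97,237) and black (142,302). The jamb fixture is at about (308,188). I'll look at close crops next.

```bash
python3 - <<'E'
import cv2,numpy as np
t=cv2.imread("pics/top0.png"); s=cv2.imread("pics/scene0.png")
def c(im,x0,y0,w,h,k): return cv2.resize(im[y0:y0+h,x0:x0+w],None,fx=k,fy=k,interpolation=cv2.INTER_CUBIC)
cv2.imwrite("pics/jt.png",c(t,255,145,110,85,7))
cv2.imwrite("pics/rt.png",c(t,120,130,65,80,7))
cv2.imwrite("pics/js.png",c(s,155,150,100,75,7))
cv2.imwrite("pics/rs.png",c(s,315,195,75,85,7))
E
```

```text
(no output)
```

View pics/jt.png

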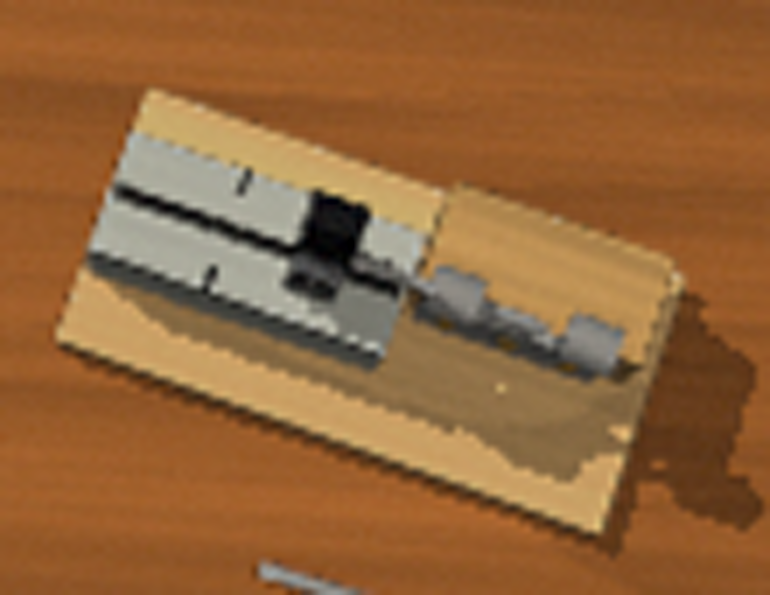

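View pics/rt.png

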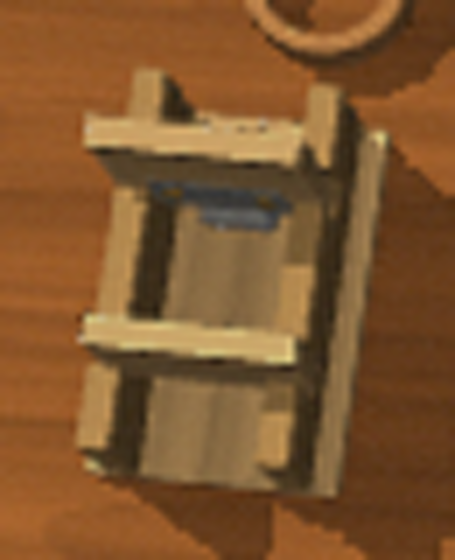

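View pics/js.png

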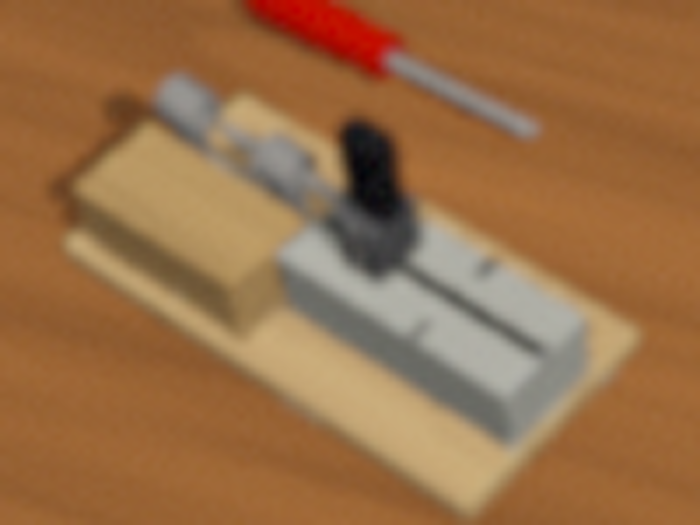

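View pics/rs.png

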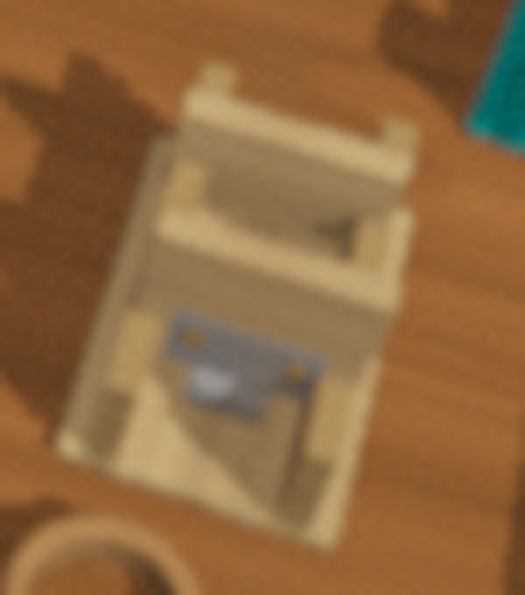

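The plated panel is the far one (+x side): top crop (190,140), i.e. full image (147,150). The plain spare is the near one at about (147,178). The black pin grip is at (303,175) in the top view. Next I'll fit the poses.

```bash
cat > h.py <<'E'
import numpy as np, cv2
from scipy.optimize import least_squares
from scipy.spatial.transform import Rotation as Ro
def proj(ci,X):
    X=np.atleast_2d(X); c=X@ci["R"].T+ci["t"]; p=c@ci["K"].T; return p[:,:2]/p[:,2:]
def loc(p,L):
    L=np.atleast_2d(L).astype(float)/1000; c,s=np.cos(p[2]),np.sin(p[2])
    return np.c_[p[0]+c*L[:,0]-s*L[:,1], p[1]+s*L[:,0]+c*L[:,1], L[:,2]]
def fit(obs,p0):
    # obs: list of (ci, local mm Nx3, px Nx2)
    f=lambda p: np.concatenate([(proj(ci,loc(p,L))-np.array(u)).ravel() for ci,L,u in obs])
    r=least_squares(f,p0,loss='soft_l1'); return r.x, f(r.x).reshape(-1,2)
def ray(ci,u,z):
    d=ci["R"].T@np.linalg.inv(ci["K"])@np.array([u[0],u[1],1.]); o=-ci["R"].T@ci["t"]
    return o+d*(z-o[2])/d[2]
E
python3 - <<'E'
from h import *
from bench import cams
T=cams.camera_info("top");S=cams.camera_info("scene")
def up(a,x0,y0,k=7): return (np.array(a,float)+.5)/k-.5+np.array([x0,y0])
LT=[(55,165,12),(-55,165,12),(-55,-60,12),(25,163,49.5),(-25,163,49.5),(-25,43,49.5),(0,115,49.5)]
uT=up([(152,90),(60,345),(600,535),(135,133),(90,255),(380,355),(226,229)],255,145)
LS=[(-55,165,12),(55,165,12),(55,-60,12),(-25,163,49.5),(25,163,49.5),(25,43,49.5),(0,115,49.5)]
uS=up([(640,330),(470,515),(65,240),(585,320),(505,410),(285,255),(454,297)],155,150)
p,r=fit([(T,LT,uT),(S,LS,uS)],[.5,-.1,-.3]); print("jamb",p,np.degrees(p[2])); print(r.round(1).tolist())
for y in (50,55,60): print(y,(proj(T,loc(p,(0,y,122)))+.5-[255,145])*7,(proj(S,loc(p,(0,y,122)))+.5-[155,150])*7)
LT=[(6,40,105),(6,-40,105),(-6,-40,105),(-6,40,105)]
uT=up([(88,115),(303,130),(298,165),(88,148)],120,130)
LS=[(-6,-40,105),(-6,40,105)]
uS=up([(165,215),(395,280)],315,195)
p,r=fit([(T,LT,uT),(S,LS,uS)],[.6,.25,0]); print("flap",p,np.degrees(p[2])); print(r.round(1).tolist())
pt,rt=fit([(T,LT,uT)],p);print(pt)
E
```

```text
jamb [ 0.51966443 -0.1815296  -0.27919977] -15.996968527099781
[[-0.5, -0.8], [-0.9, -0.9], [0.3, 0.1], [-0.6, -0.6], [-0.5, -1.1], [0.7, -0.2], [0.2, 0.1], [0.2, -0.3], [-0.5, -1.3], [-0.1, -0.1], [0.5, -0.9], [0.2, -2.1], [-1.0, -0.6], [0.1, -0.1]]
50 [[412.63868683 241.8982513 ]] [[312.34310516  98.66438723]]
55 [[399.42484597 237.22206467]] [[321.90442751 104.34655185]]
60 [[386.21882498 232.54864538]] [[331.50637134 110.05285726]]
flap [0.58545787 0.2960013  0.00128943] 0.07387910186792153
[[-0.0, -0.0], [0.1, -0.0], [0.3, -0.6], [-0.6, -0.3], [-0.6, -1.2], [0.6, -0.1]]
[ 0.58488725  0.29576991 -0.00447606]
```

```bash
cat >> h.py <<'E'
def tgt(pos,xdir_deg):
    """tool down, tool x at world yaw xdir_deg"""
    a=np.radians(xdir_deg); x=np.array([np.cos(a),np.sin(a),0]); z=np.array([0,0,-1.]); return np.array(pos),Ro.from_matrix(np.c_[x,np.cross(z,x),z])
def delta(pos,xdir):
    from bench import manip
    o=manip.observe(); R0=Ro.from_rotvec(o["eef_rot"]); p0=o["tool_pos"]; P,R=tgt(pos,xdir)
    x=R0.as_matrix()[:,0]
    print("t",round(o["clock"],2),"pos",p0.round(4),"xyaw",np.degrees(np.arctan2(x[1],x[0])).round(2),"tilt",(R0.as_matrix()[:,2]*[1,1,0]).round(4),"F",o["ft_force"].round(2),"M",o["torque"].round(2),"gap",round(o["finger_gap"]*91,1),"q",o["joint_positions"].round(2))
    print("dp cm in current tool axes",(R0.inv().apply(P-p0)*100).round(2),"in target axes",(R.inv().apply(P-p0)*100).round(2),"rot deg (tool)",np.degrees((R0.inv()*R).as_rotvec()).round(2))
E
python3 - <<'E'
from h import *
from bench import cams
p=[.51966,-.18153,-.2792]
g=loc(p,(0,60,0))[0]; print(g)
for a in (74,-106,164,-16): print(a); delta([g[0],g[1],.25],a)
w=cams.camera_info("wrist"); print(w, "campos",-w["R"].T@w["t"])
E
```

```text
[ 0.5361952  -0.12385343  0.        ]
74
t 0.1 pos [ 0.1337 -0.5588  0.2302] xyaw -76.54 tilt [-0.0004  0.0016 -0.    ] F [ 0.55  0.37 -0.81] M [ 0.04 -0.    0.02] gap 90.6 q [-1.36  0.32  1.57 -0.    1.26 -0.02]
dp cm in current tool axes [-32.94 -49.27  -1.93] in target axes [52.9  26.7  -1.98] rot deg (tool) [-1.2000e-01  3.0000e-02 -1.5054e+02]
-106
t 0.1 pos [ 0.1337 -0.5588  0.2302] xyaw -76.54 tilt [-0.0004  0.0016 -0.    ] F [ 0.55  0.37 -0.81] M [ 0.04 -0.    0.02] gap 90.6 q [-1.36  0.32  1.57 -0.    1.26 -0.02]
dp cm in current tool axes [-32.94 -49.27  -1.93] in target axes [-52.9  -26.7   -1.98] rot deg (tool) [2.000e-02 9.000e-02 2.946e+01]
164
t 0.1 pos [ 0.1337 -0.5588  0.2302] xyaw -76.54 tilt [-0.0004  0.0016 -0.    ] F [ 0.55  0.37 -0.81] M [ 0.04 -0.    0.02] gap 90.6 q [-1.36  0.32  1.57 -0.    1.26 -0.02]
dp cm in current tool axes [-32.94 -49.27  -1.93] in target axes [-26.7   52.9   -1.98] rot deg (tool) [1.0000e-01 6.0000e-02 1.1946e+02]
-16
t 0.1 pos [ 0.1337 -0.5588  0.2302] xyaw -76.54 tilt [-0.0004  0.0016 -0.    ] F [ 0.55  0.37 -0.81] M [ 0.04 -0.    0.02] gap 90.6 q [-1.36  0.32  1.57 -0.    1.26 -0.02]
dp cm in current tool axes [-32.94 -49.27  -1.93] in target axes [ 26.7  -52.9   -1.98] rot deg (tool) [-5.000e-02  8.000e-02 -6.054e+01]
{'K': array([[299.30501453,   0.        , 256.54178633],
       [  0.        , 299.30501453, 197.44495633],
       [  0.        ,   0.        ,   1.        ]]), 'R': array([[ 0.23335727, -0.97238946, -0.00176394],
       [-0.93080292, -0.2239013 ,  0.2889189 ],
       [-0.28133664, -0.06577944, -0.95735195]]), 't': array([-0.57320617, -0.03305803,  0.39252733])} campos [ 0.21342364 -0.53896115  0.38432679]
```

```bash
python3 -m handwheel '{"dp":[[-2.6,-3.9,-0.1],[-2.6,-3.9,-0.1],[-2.6,-3.9,-0.1],[-2.6,-3.9,-0.1],[-2.6,-3.9,-0.1],[-2.6,-3.9,-0.1],[-2.6,-3.9,-0.1],[-2.6,-3.9,-0.1],[-2.6,-3.9,-0.1],[-2.6,-3.9,-0.1]],"rot":[[0,0,0],[0,0,0],[0,0,0],[0,0,0],[0,0,0],[0,0,0],[0,0,0],[0,0,0],[0,0,0],[0,0,0]],"grip":[0,0,0,0,0,0,0,0,0,0]}' && python3 -m handwheel '{"dp":[[-2.6,-3.9,-0.1],[-2.6,-3.9,-0.1],[-1.5,-2.3,-0.1],[0,0,0],[0,0,0],[0,0,0],[0,0,0],[0,0,0],[0,0,0]],"rot":[[0,0,0],[0,0,0],[0,0,0],[0,0,7.5],[0,0,7.5],[0,0,7.5],[0,0,7],[0,0,0],[0,0,0]],"grip":[0,0,0,0,0,0,0,0,0]}'
python3 - <<'E'
from h import *
from bench import cams
p=[.51966,-.18153,-.2792]
g=loc(p,(0,76,0))[0]
delta([g[0],g[1],.25],-106)
w=cams.camera_info("wrist"); im=cams.get_image("wrist"); cv2.imwrite("pics/w1.png",im[:,:,::-1]); np.savez("w1.npz",**w)
E
```

```text
clock: 1.1
tool_pos: [0.4534, -0.2139, 0.2408]
eef_rot: [2.466, -1.946, -0.0]
ft_force: [0.6, -1.0, 0.3]
finger_gap: 1.0
clock: 2.0
tool_pos: [0.535, -0.1269, 0.2436]
eef_rot: [1.893, -2.507, -0.001]
ft_force: [0.5, -1.1, 0.8]
finger_gap: 1.001
t 2.0 pos [ 0.535  -0.1269  0.2436] xyaw -105.9 tilt [-0.0006  0.0001 -0.    ] F [ 0.46 -1.11  0.83] M [ 0.03 -0.03 -0.04] gap 91.1 q [-0.25  0.27  1.6  -0.    1.27  1.59]
dp cm in current tool axes [-1.93 -0.03 -0.64] in target axes [-1.93 -0.03 -0.64] rot deg (tool) [ 0.04 -0.    0.1 ]
```

View pics/w1.png

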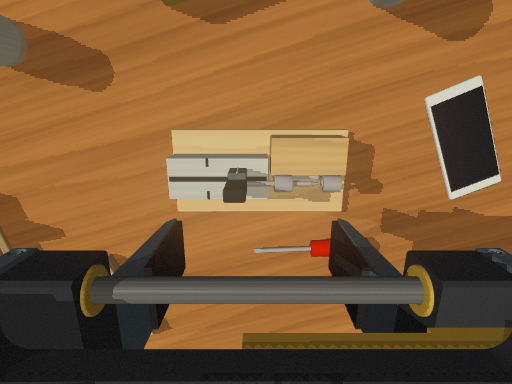

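The wrist view shows the whole fixture: base corners (171,130), (348,130), (345,211) and (177,211), marks at (207,161) and (208,195), the grip near (236,184), and the knuckles near (284,184) and (332,184). I'll zoom in.

```bash
python3 - <<'E'
import cv2
im=cv2.imread("pics/w1.png")[120:220,160:360]; cv2.imwrite("pics/w1c.png",cv2.resize(im,None,fx=4,fy=4,interpolation=cv2.INTER_CUBIC))
E
```

```text
(no output)
```

View pics/w1c.png

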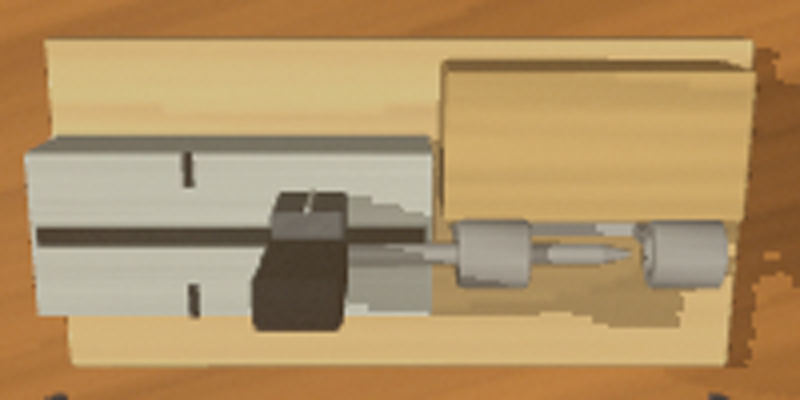

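```bash
python3 - <<'E'
from h import *
w=dict(np.load("w1.npz"))
up=lambda a:(np.array(a,float)+.5)/4-.5+np.array([160,120])
L=[(55,165,12),(55,-60,12),(-55,165,12),(-55,-60,12),(25,163,49.5),(-25,163,49.5),(-25,43,49.5),(25,43,49.5),(25,115,49.5),(-25,115,49.5),(0,27,70),(0,-27,70)]
u=up([(45,40),(753,40),(72,365),(725,365),(25,153),(38,315),(432,315),(431,153),(187,153),(195,316),(494,254),(688,254)])
p,r=fit([(w,L,u)],[.52,-.18,-.28]); print(p,np.degrees(p[2]));print((r*4).round(1).tolist())
inv=lambda P:(lambda d:np.array([np.cos(p[2])*d[0]+np.sin(p[2])*d[1],-np.sin(p[2])*d[0]+np.cos(p[2])*d[1]])*1000)(P[:2]-p[:2])
for n,pt,z in (("nose",(630,254),.07),("gripbot L",(255,330),.122),("gripbot R",(342,330),.122),("slide line",(312,196),.08),("markA",(187,153),.0495),("markB",(195,316),.0495)):
    print(n,inv(ray(w,up(pt),z)).round(1))
for y in (70,75,80): print(y,((proj(w,loc(p,[(0,y,122),(-7,y-11,122),(-7,y+11,122)]))+.5-[160,120])*4).round(0).tolist())
E
```

```text
[ 0.51961395 -0.18037797 -0.27737813] -15.892596216746899
[[-1.6, -1.7], [5.0, -1.3], [-1.9, 2.8], [3.9, 3.3], [-1.6, -0.5], [-0.2, 1.1], [0.1, 1.4], [3.1, -0.2], [0.6, -0.4], [0.5, 0.2], [-1.5, -1.0], [-3.9, -0.9]]
nose [ -0.3 -11.8]
gripbot L [-6.2 88.6]
gripbot R [-6.2 67.5]
slide line [18.3 76.9]
markA [ 24.9 115.2]
markB [-24.9 115.2]
70 [[332.0, 306.0], [378.0, 334.0], [287.0, 334.0]]
75 [[311.0, 306.0], [357.0, 334.0], [266.0, 334.0]]
80 [[290.0, 306.0], [337.0, 334.0], [246.0, 334.0]]
```

```bash
python3 - <<'E'
from h import *
p=[.5196,-.1804,-.2774]
g=loc(p,(0,78,0))[0]
delta([g[0],g[1],.105],-105.9)
E
```

```text
t 2.05 pos [ 0.5351 -0.127   0.2437] xyaw -105.92 tilt [-0.0005  0.     -0.    ] F [-0.18 -0.01  0.1 ] M [0.01 0.05 0.05] gap 90.8 q [-0.25  0.27  1.6  -0.    1.27  1.59]
dp cm in current tool axes [-2.24  0.02 13.87] in target axes [-2.24  0.03 13.87] rot deg (tool) [ 0.03 -0.01 -0.02]
```

```bash
python3 -m handwheel '{"dp":[[-1.2,0,0.5],[-1.04,0,2],[0,0,2.6],[0,0,2.6],[0,0,2.6],[0,0,2.4],[0,0,1.2],[0,0,0],[0,0,0],[0,0,0]],"rot":[[0,0,0],[0,0,0],[0,0,0],[0,0,0],[0,0,0],[0,0,0],[0,0,0],[0,0,0],[0,0,0],[0,0,0]],"grip":[0,0,0,0,0,0,0,0.4,0.8,0.8]}' 15
python3 - <<'E'
from h import *
from bench import cams
p=[.5196,-.1804,-.2774]
g=loc(p,(0,78,0))[0]
delta([g[0],g[1],.105],-105.9)
cv2.imwrite("pics/w2.png",cams.get_image("wrist")[:,:,::-1])
E
```

```text
clock: 3.05
tool_pos: [0.5425, -0.1055, 0.1063]
eef_rot: [-1.889, 2.508, -0.003]
ft_force: [-0.5, -0.3, -0.0]
finger_gap: 0.769
t 3.05 pos [ 0.5425 -0.1055  0.1063] xyaw -106.03 tilt [ 0.0027 -0.0006 -0.    ] F [-0.48 -0.35 -0.03] M [0.05 0.05 0.05] gap 70.0 q [-0.21  0.39  1.8  -0.    0.95  1.64]
dp cm in current tool axes [0.03 0.15 0.13] in target axes [0.03 0.15 0.13] rot deg (tool) [-0.16  0.01 -0.13]
```

View pics/w2.png

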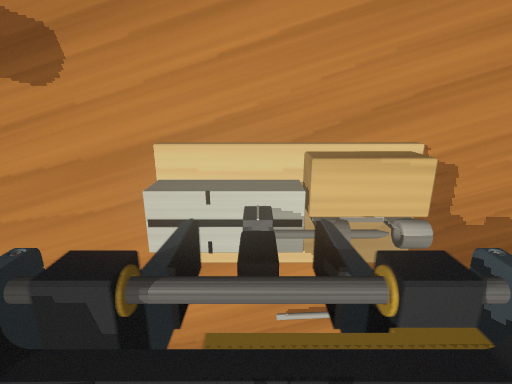

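The fingers at (180,250) and (335,250) straddle the grip at (258,245), roughly centred. Closing.

```bash
python3 -m handwheel '{"dp":[[0,0.1,0],[0,0,0],[0,0,0],[0,0,0],[0,0,0],[0,0,0],[0,0,0]],"rot":[[0,0,0],[0,0,0],[0,0,0],[0,0,0],[0,0,0],[0,0,0],[0,0,0]],"grip":[0.85,0.85,0.85,0.85,0.85,0.85,0.85]}' 15
python3 - <<'E'
from h import *
from bench import cams
p=[.5196,-.1804,-.2774]
g=loc(p,(0,115,0))[0]
delta([g[0],g[1],.105],-105.9)
E
```

```text
clock: 3.8
tool_pos: [0.5404, -0.1052, 0.1049]
eef_rot: [1.89, -2.51, 0.0]
ft_force: [0.3, -0.2, 0.4]
finger_gap: 0.239
t 3.8 pos [ 0.5404 -0.1052  0.1049] xyaw -106.04 tilt [-0.0001 -0.0002 -0.    ] F [ 0.3  -0.15  0.4 ] M [-0.01  0.03 -0.02] gap 21.8 q [-0.21  0.39  1.8  -0.    0.95  1.64]
dp cm in current tool axes [-3.7  -0.04 -0.01] in target axes [-3.7  -0.05 -0.01] rot deg (tool) [ 0.   -0.01 -0.14]
```

```bash
python3 -m handwheel '{"dp":[[-0.4,0,0],[-0.8,0,0],[-0.9,0,0],[-0.8,0,0],[-0.6,0,0],[-0.2,0,0],[0,0,0],[0,0,0]],"rot":[[0,0,0],[0,0,0],[0,0,0],[0,0,0],[0,0,0],[0,0,0],[0,0,0],[0,0,0]],"grip":[0.85,0.85,0.85,0.85,0.85,0.85,0.85,0.85]}'
python3 - <<'E'
from h import *
from bench import cams
p=[.5196,-.1804,-.2774]
g=loc(p,(0,115,0))[0]
delta([g[0],g[1],.105],-105.9)
w=cams.camera_info("wrist"); np.savez("w3.npz",**w); im=cams.get_image("wrist")[:,:,::-1]
c=im[130:270,120:320]; cv2.imwrite("pics/w3.png",cv2.resize(c,None,fx=4,fy=4,interpolation=cv2.INTER_CUBIC))
E
```

```text
clock: 4.6
tool_pos: [0.5508, -0.069, 0.1049]
eef_rot: [-1.889, 2.509, 0.001]
ft_force: [0.4, 0.8, 0.0]
finger_gap: 0.243
t 4.6 pos [ 0.5508 -0.069   0.1049] xyaw -106.06 tilt [ 0.0003  0.001  -0.    ] F [0.4  0.75 0.03] M [0.35 0.01 0.02] gap 22.1 q [-0.15  0.4   1.79  0.    0.95  1.7 ]
dp cm in current tool axes [ 0.06 -0.05 -0.01] in target axes [ 0.06 -0.05 -0.01] rot deg (tool) [-0.    0.06 -0.16]
```

View pics/w3.png

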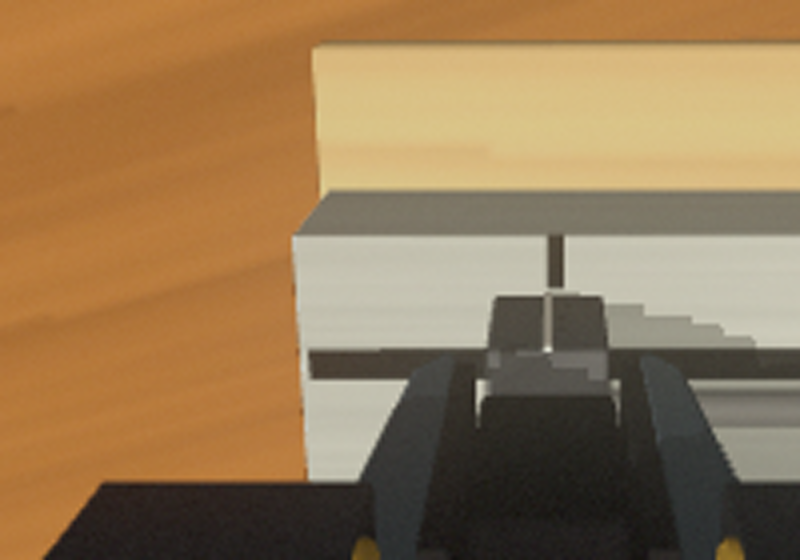

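```bash
python3 - <<'E'
from h import *
w=dict(np.load("w3.npz"));p=[.5196,-.1804,-.2774]
up=lambda a:(np.array(a,float)+.5)/4-.5+np.array([120,130])
inv=lambda P:(lambda d:np.array([np.cos(p[2])*d[0]+np.sin(p[2])*d[1],-np.sin(p[2])*d[0]+np.cos(p[2])*d[1]])*1000)(P[:2]-p[:2])
for n,pt,z in (("line bottom",(547.5,293),.052),("line top",(548,350),.08),("mark",(556,236),.0495),("mark low",(556,288),.0495),("end",(294,236),.0495),("slideL",(488,350),.08),("slideR",(608,350),.08)): print(n,inv(ray(w,up(pt),z)).round(2))
E
```

```text
line bottom [ 14.58 116.56]
line top [ 14.05 116.44]
mark [ 24.63 115.01]
mark low [ 14.74 115.01]
end [ 24.71 162.5 ]
slideL [ 14.07 126.  ]
slideR [ 14.04 106.88]
```

```bash
python3 -m handwheel '{"dp":[[0.07,0,0],[0.08,0,0],[0,0,0],[0,0,0]],"rot":[[0,0,0],[0,0,0],[0,0,0],[0,0,0]],"grip":[0.85,0.85,0.85,0.85]}'
cat > look.py <<'E'
from h import *
import sys
from bench import cams
name,y0,y1,x0,x1=sys.argv[1],*map(int,sys.argv[2:6])
w=cams.camera_info("wrist"); np.savez(name+".npz",**w); im=cams.get_image("wrist")[:,:,::-1]
cv2.imwrite(f"pics/{name}_full.png",im)
cv2.imwrite(f"pics/{name}.png",cv2.resize(im[y0:y1,x0:x1],None,fx=4,fy=4,interpolation=cv2.INTER_CUBIC))
E
python3 look.py w4 150 240 190 320
```

```text
clock: 5.05
tool_pos: [0.5502, -0.0712, 0.1049]
eef_rot: [1.889, -2.51, 0.0]
ft_force: [-0.6, 1.3, 0.6]
finger_gap: 0.243
```

View pics/w4.png

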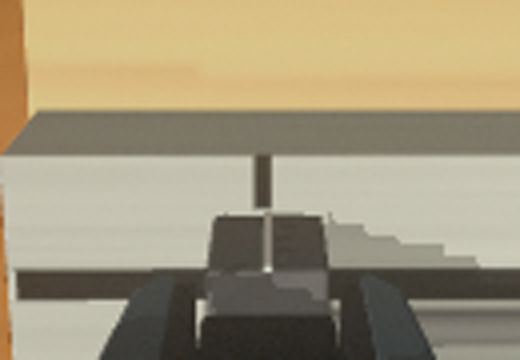

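```bash
python3 -m handwheel '{"dp":[[-0.07,0,0],[0,0,0],[0,0,0],[0,0,0]],"rot":[[0,0,0],[0,0,0],[0,0,0],[0,0,0]],"grip":[0.85,0.85,0.85,0.85]}'
python3 look.py w5 150 240 190 320
```

```text
clock: 5.5
tool_pos: [0.5504, -0.0706, 0.105]
eef_rot: [1.889, -2.509, 0.0]
ft_force: [-1.5, -1.5, 0.9]
finger_gap: 0.237
```

View pics/w5.png

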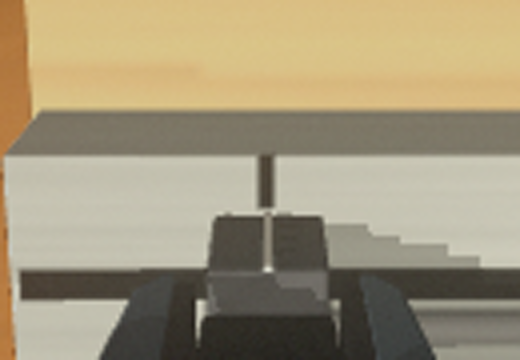

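The line now sits on the mark to within about 0.2 mm. Releasing and rising.

```bash
python3 -m handwheel '{"dp":[[0,0,0],[0,0,0],[0,0,0],[0,0,-1.5],[0,0,-3],[0,0,-4],[0,0,-4],[0,0,-2],[0,0,0],[0,0,0]],"rot":[[0,0,0],[0,0,0],[0,0,0],[0,0,0],[0,0,0],[0,0,0],[0,0,0],[0,0,0],[0,0,0],[0,0,0]],"grip":[0,0,0,0,0,0,0,0,0,0]}'
python3 look.py w6 120 250 150 350
python3 - <<'E'
from h import *
delta([.5853,.296,.26],0)
E
```

```text
clock: 6.55
tool_pos: [0.5501, -0.0702, 0.2493]
eef_rot: [1.889, -2.509, -0.001]
ft_force: [0.6, 0.3, 0.2]
finger_gap: 0.999
t 6.6 pos [ 0.5496 -0.0702  0.2484] xyaw -106.04 tilt [-0.0026  0.0004 -0.    ] F [-0.64 -0.03 -0.42] M [0.05 0.   0.05] gap 90.9 q [-0.15  0.28  1.58 -0.    1.29  1.7 ]
dp cm in current tool axes [-36.18   6.7   -1.15] in target axes [  3.57 -36.62  -1.16] rot deg (tool) [   0.12    0.13 -106.04]
```

View pics/w6.png

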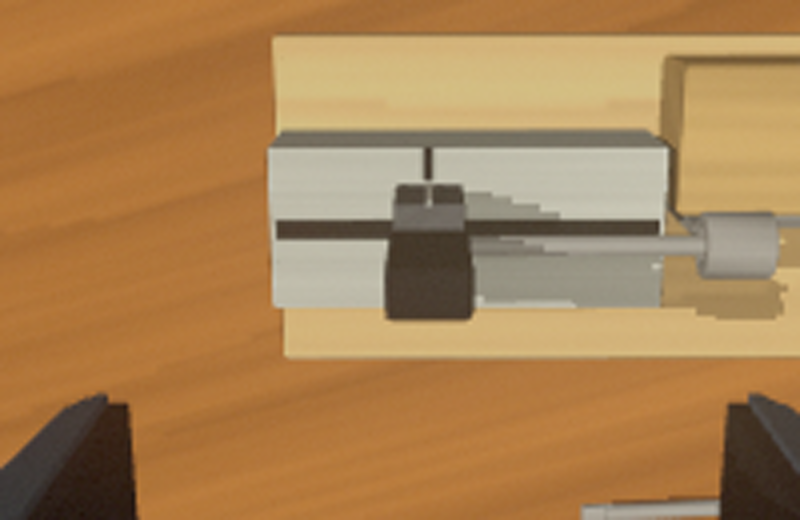

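The pin line at (429,190) lines up with the mark at (428,165), and the pin nose is out of the gap. On to the rack.

```bash
python3 -m handwheel '{"dp":[[-4.5,0.84,-0.2],[-4.5,0.84,-0.2],[-4.5,0.84,-0.2],[-4.5,0.84,-0.2],[-4.5,0.84,-0.2],[-4.5,0.84,-0.2],[-4.5,0.84,-0.2],[-4.5,0.84,-0.2],[0,0,0],[0,0,0]],"rot":[[0,0,0],[0,0,0],[0,0,0],[0,0,0],[0,0,0],[0,0,0],[0,0,0],[0,0,0],[0,0,-8.5],[0,0,-8.5]],"grip":[0,0,0,0,0,0,0,0,0,0]}' && python3 -m handwheel '{"dp":[[0,0,0],[0,0,0],[0,0,0],[0,0,0],[0,0,0],[0,0,0],[0,0,0],[0,0,0],[0,0,0],[0,0,0]],"rot":[[0,0,-8.5],[0,0,-8.5],[0,0,-8.5],[0,0,-8.5],[0,0,-8.5],[0,0,-8.5],[0,0,-8.5],[0,0,-8.5],[0,0,-8.5],[0,0,-8.5]],"grip":[0,0,0,0,0,0,0,0,0,0]}' && python3 -m handwheel '{"dp":[[0,0,0],[0,0,0],[0,0,0]],"rot":[[0,0,-4],[0,0,0],[0,0,0]],"grip":[0,0,0]}'
python3 look.py w7 100 240 170 350
python3 - <<'E'
from h import *
delta([.5853,.296,.26],0)
E
```

```text
clock: 7.6
tool_pos: [0.5845, 0.2957, 0.2626]
eef_rot: [2.246, -2.19, -0.003]
ft_force: [-0.7, -0.2, -1.1]
finger_gap: 0.998
clock: 8.6
tool_pos: [0.5847, 0.2939, 0.2632]
eef_rot: [3.138, -0.101, -0.006]
ft_force: [0.6, -0.6, -0.8]
finger_gap: 1.002
clock: 8.9
tool_pos: [0.585, 0.294, 0.2642]
eef_rot: [3.14, -0.004, -0.004]
ft_force: [0.2, 0.2, 0.7]
finger_gap: 1.0
t 8.95 pos [0.5851 0.294  0.2646] xyaw -0.12 tilt [-0.002 -0.001 -0.   ] F [ 0.24 -0.29  0.09] M [-0.05 -0.14 -0.  ] gap 90.9 q [ 0.45  0.43  1.3  -0.    1.41  0.45]
dp cm in current tool axes [ 0.02 -0.2   0.46] in target axes [ 0.02 -0.2   0.46] rot deg (tool) [ 0.06  0.11 -0.12]
```

View pics/w7.png

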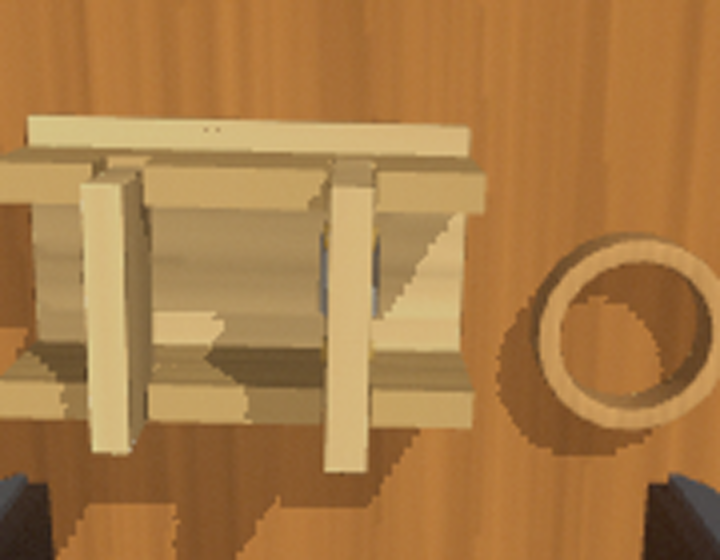

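View pics/w7_full.png

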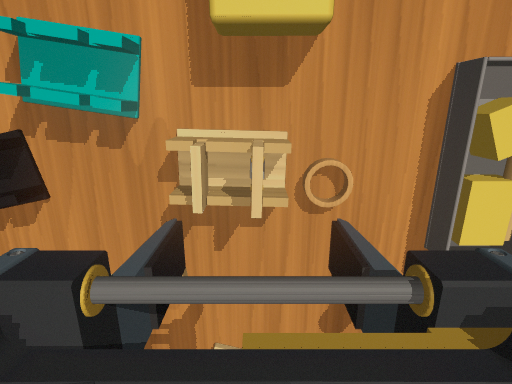

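The wrist view confirms the choice: the blue-plated panel is on the right, with its upper edge running from (253,146) to (257,217). The spare is on the left at (197,180). Fitting the flap's top edge.

```bash
python3 - <<'E'
from h import *
w=dict(np.load("w7.npz"))
up=lambda a:(np.array(a,float)+.5)/4-.5+np.array([170,100])
L=[(-6,40,105),(6,40,105),(-6,-40,105),(6,-40,105)]
p,r=fit([(w,L,up([(330,186),(376,186),(324,471),(368,471)]))],[.585,.296,0]);print(p,np.degrees(p[2]),(r*4).round(1).tolist())
p2,r=fit([(w,[(a,b,83) for a,b,_ in L],up([(82,184),(122,184),(92,453),(131,453)]))],[.515,.296,0]);print(p2,np.degrees(p2[2]),(r*4).round(1).tolist())
for z in (.100,): delta([p[0],p[1],z],np.degrees(p[2]))
E
```

```text
[ 0.5849463   0.2984922  -0.02463522] -1.411494402414605 [[-0.1, -2.1], [0.1, -1.1], [0.5, 1.4], [-0.5, 2.4]]
[ 0.51515996  0.29620027 -0.02552769] -1.4626291337810362 [[-1.7, -1.4], [1.5, -0.3], [-0.6, 0.5], [0.7, 1.5]]
t 8.95 pos [0.5851 0.294  0.2646] xyaw -0.12 tilt [-0.002 -0.001 -0.   ] F [ 0.24 -0.29  0.09] M [-0.05 -0.14 -0.  ] gap 90.9 q [ 0.45  0.43  1.3  -0.    1.41  0.45]
dp cm in current tool axes [ 0.02 -0.46 16.46] in target axes [-0.02 -0.45 16.46] rot deg (tool) [0.06 0.11 1.29]
```

```bash
python3 -m handwheel '{"dp":[[0,-0.43,1],[0,0,2],[0,0,2.5],[0,0,2.5],[0,0,2.5],[0,0,2.5],[0,0,0],[0,0,0],[0,0,0]],"rot":[[0,0.1,1.3],[0,0,0],[0,0,0],[0,0,0],[0,0,0],[0,0,0],[0,0,0],[0,0,0],[0,0,0]],"grip":[0.5,0.5,0.5,0.5,0.5,0.5,0.5,0.5,0.5]}' 25
python3 look.py w8 100 300 150 350
python3 - <<'E'
from h import *
delta([.5849,.298,.082],-1.4)
E
```

```text
clock: 9.85
tool_pos: [0.5864, 0.299, 0.1374]
eef_rot: [-3.14, 0.037, -0.007]
ft_force: [-0.9, 0.0, -0.1]
finger_gap: 0.499
t 9.9 pos [0.5865 0.299  0.1376] xyaw -1.37 tilt [ 0.0046  0.0013 -0.    ] F [ 0.49 -0.09  0.47] M [-0.   -0.12  0.03] gap 45.5 q [ 0.45  0.51  1.5  -0.    1.13  0.48]
dp cm in current tool axes [-0.18  0.11  5.56] in target axes [-0.16  0.1   5.56] rot deg (tool) [-0.08 -0.26  0.03]
```

View pics/w8_full.png

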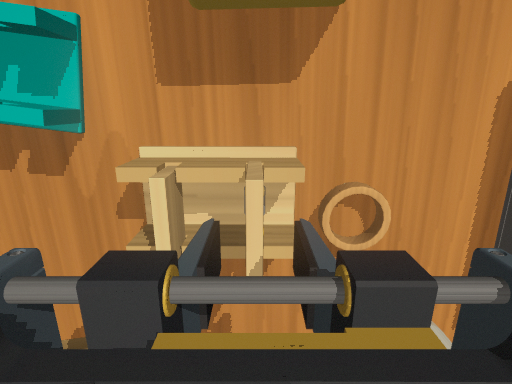

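```bash
python3 -m handwheel '{"dp":[[-0.1,0.05,1],[0,0,1.5],[0,0,1.5],[0,0,1.0],[0,0,0.5],[0,0,0],[0,0,0]],"rot":[[0,-0.1,0],[0,0,0],[0,0,0],[0,0,0],[0,0,0],[0,0,0],[0,0,0]],"grip":[0.5,0.5,0.5,0.5,0.5,0.5,0.5]}' 25
python3 - <<'E'
from h import *
delta([.5849,.298,.082],-1.4)
delta([.5849,.298,.082],-1.4)
E
```

```text
clock: 10.6
tool_pos: [0.585, 0.2981, 0.0814]
eef_rot: [-3.141, 0.037, -0.002]
ft_force: [-0.7, 0.2, 0.1]
finger_gap: 0.496
t 10.6 pos [0.585  0.2981 0.0814] xyaw -1.35 tilt [ 0.001   0.0004 -0.    ] F [-0.67  0.17  0.15] M [-0.01 -0.09  0.02] gap 45.1 q [ 0.45  0.56  1.56 -0.    1.01  0.48]
dp cm in current tool axes [-0.01  0.02 -0.06] in target axes [-0.01  0.02 -0.06] rot deg (tool) [-0.03 -0.06  0.05]
t 10.6 pos [0.585  0.2981 0.0814] xyaw -1.35 tilt [ 0.001   0.0004 -0.    ] F [-0.67  0.17  0.15] M [-0.01 -0.09  0.02] gap 45.1 q [ 0.45  0.56  1.56 -0.    1.01  0.48]
dp cm in current tool axes [-0.01  0.02 -0.06] in target axes [-0.01  0.02 -0.06] rot deg (tool) [-0.03 -0.06  0.05]
```

Positioned well. Closing on the flap.

```bash
python3 -m handwheel '{"dp":[[0,0,0],[0,0,0],[0,0,0],[0,0,0],[0,0,0],[0,0,0],[0,0,0],[0,0,0]],"rot":[[0,0,0],[0,0,0],[0,0,0],[0,0,0],[0,0,0],[0,0,0],[0,0,0],[0,0,0]],"grip":[0.95,0.95,0.95,0.95,0.95,0.95,0.95,0.95]}' 30 && python3 -m handwheel '{"dp":[[0,0,-0.3],[0,0,-1],[0,0,-2],[0,0,-2.5],[0,0,-2.5],[0,0,-2.5],[0,0,-2.5],[0,0,-1],[0,0,0],[0,0,0]],"rot":[[0,0,0],[0,0,0],[0,0,0],[0,0,0],[0,0,0],[0,0,0],[0,0,0],[0,0,0],[0,0,0],[0,0,0]],"grip":[0.95,0.95,0.95,0.95,0.95,0.95,0.95,0.95,0.95,0.95]}'
python3 look.py w9 100 300 150 350
python3 - <<'E'
from h import *
from bench import cams
p=[.5196,-.1804,-.2774]
delta([p[0],p[1],.25],-15.9)
cv2.imwrite("pics/s9.png",cams.get_image("scene")[:,:,::-1])
E
```

```text
clock: 11.4
tool_pos: [0.5847, 0.298, 0.0811]
eef_rot: [-3.141, 0.037, -0.0]
ft_force: [0.0, -0.2, 1.0]
finger_gap: 0.129
clock: 12.4
tool_pos: [0.5841, 0.2977, 0.2229]
eef_rot: [3.141, -0.037, -0.002]
ft_force: [0.0, -0.6, -1.4]
finger_gap: 0.13
t 12.45 pos [0.5839 0.2976 0.2223] xyaw -1.34 tilt [-0.0026 -0.0014 -0.    ] F [ 0.58  0.26 -1.87] M [-0.06 -0.14 -0.01] gap 11.8 q [ 0.45  0.45  1.38 -0.    1.31  0.48]
dp cm in current tool axes [-5.31 47.95 -2.69] in target axes [ 6.92 47.74 -2.77] rot deg (tool) [ 0.1   0.14 14.56]
```

View pics/w9_full.png

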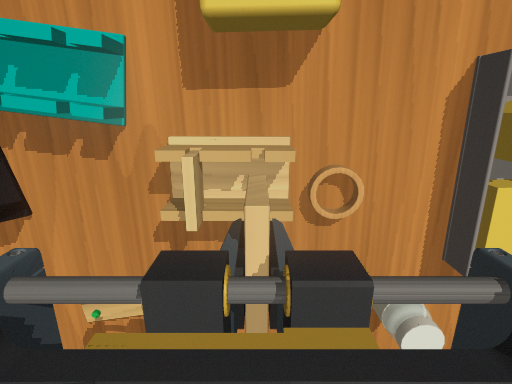

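View pics/s9.png

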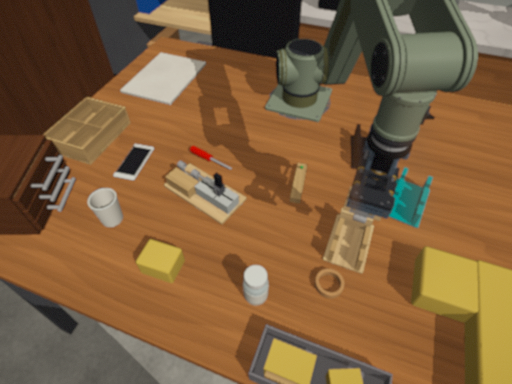

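The flap is held: opening 11.8 mm, lifted weight about 1.5 N, and the scene view shows its slot empty with the spare still standing. Next is the transfer to above the gap.

```bash
python3 -m handwheel '{"dp":[[-0.2,2,0],[-0.4,3.5,0],[-0.5,4.5,0],[-0.5,4.6,0],[-0.5,4.6,0],[-0.5,4.6,0],[-0.5,4.6,0],[-0.5,4.6,0],[-0.5,4.6,0],[-0.5,4.0,0]],"rot":[[0,0,0],[0,0,0],[0,0,0],[0,0,0],[0,0,0],[0,0,0],[0,0,0],[0,0,0],[0,0,0],[0,0,0]],"grip":[0.95,0.95,0.95,0.95,0.95,0.95,0.95,0.95,0.95,0.95]}' && python3 -m handwheel '{"dp":[[-0.4,3.5,0],[-0.3,2.2,0],[0,0.6,0],[0,0,0],[0,0,0],[0,0,0],[0,0,0],[0,0,0]],"rot":[[0,0,0],[0,0,0],[0,0,3],[0,0,5],[0,0,5],[0,0,1.5],[0,0,0],[0,0,0]],"grip":[0.95,0.95,0.95,0.95,0.95,0.95,0.95,0.95]}'
python3 look.py w10 100 300 150 350
python3 - <<'E'
from h import *
from bench import cams
p=[.5196,-.1804,-.2774]
delta([p[0],p[1],.16],-15.9)
cv2.imwrite("pics/s10.png",cams.get_image("scene")[:,:,::-1])
cv2.imwrite("pics/t10.png",cams.get_image("top")[:,:,::-1])
E
```

```text
clock: 13.5
tool_pos: [0.527, -0.1197, 0.2233]
eef_rot: [3.141, -0.039, -0.003]
ft_force: [0.6, -1.2, -0.7]
finger_gap: 0.135
clock: 14.3
tool_pos: [0.5199, -0.1798, 0.2237]
eef_rot: [3.112, -0.431, -0.001]
ft_force: [-0.3, -0.2, -0.8]
finger_gap: 0.134
t 14.35 pos [ 0.5201 -0.1797  0.2238] xyaw -15.79 tilt [-0.0003 -0.0001 -0.    ] F [ 0.03 -0.86 -0.69] M [-0.01 -0.07  0.05] gap 12.0 q [-0.35  0.29  1.63 -0.    1.22 -0.08]
dp cm in current tool axes [-0.03  0.08  6.38] in target axes [-0.03  0.08  6.38] rot deg (tool) [0.01 0.02 0.11]
```

View pics/w10_full.png

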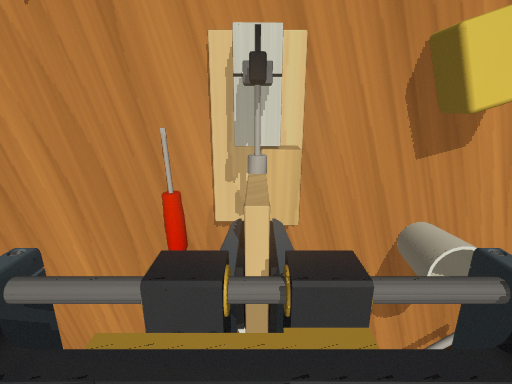

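View pics/s10.png

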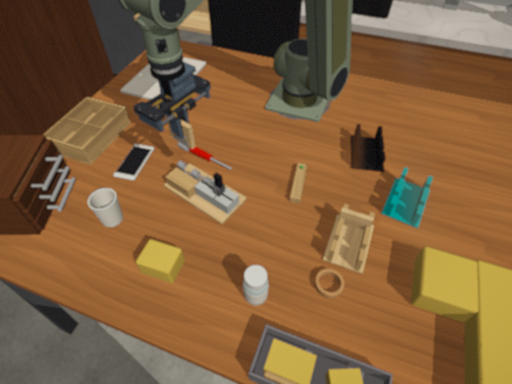

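View pics/t10.png

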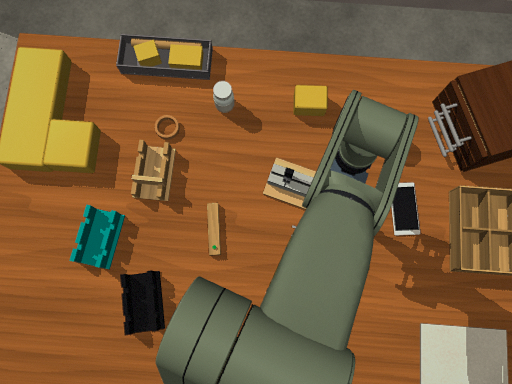

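The wrist view shows the pin line on the marks (row 74), the near knuckle at (257,164), and the flap's near end at (257,205). I'll measure the misalignment in this camera.

```bash
python3 - <<'E'
import cv2
im=cv2.imread("pics/w10_full.png")
cv2.imwrite("pics/w10a.png",cv2.resize(im[10:160,195:320],None,fx=4,fy=4,interpolation=cv2.INTER_CUBIC))
cv2.imwrite("pics/w10b.png",cv2.resize(im[130:250,195:320],None,fx=5,fy=5,interpolation=cv2.INTER_CUBIC))
E
```

```text
(no output)
```

View pics/w10a.png

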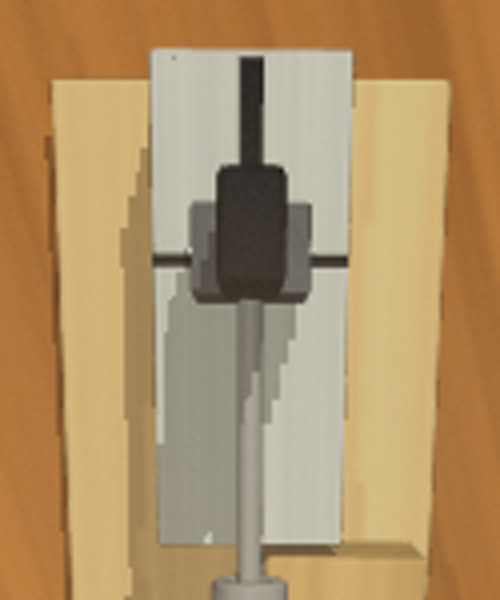

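View pics/w10b.png

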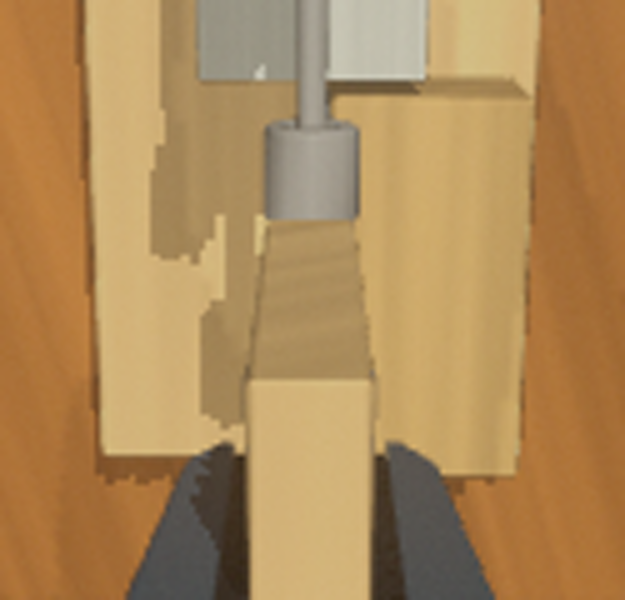

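```bash
python3 - <<'E'
from h import *
w=dict(np.load("w10.npz"))
a=lambda q:(np.array(q,float)+.5)/4-.5+np.array([195,10])
b=lambda q:(np.array(q,float)+.5)/5-.5+np.array([195,130])
L=[(-25,163,49.5),(25,163,49.5),(25,43,49.5),(-25,43,49.5),(-55,165,12),(55,165,12),(-25,115,49.5),(25,115,49.5),(-55,-60,12)]
u=np.r_[a([(151,51),(353,51),(340,545),(160,543),(53,80),(449,80),(153,260),(349,261)]),b([(102,455)])]
p,r=fit([(w,L,u)],[.5196,-.1804,-.277]);print(p,np.degrees(p[2]));print((r*4).round(1).tolist())
print("near knuckle L/R px at z70 pred",((proj(w,loc(p,[(-10,30,72),(10,30,72),(-10,20,72),(10,20,72)]))+.5-[195,130])*5).round(0).tolist())
inv=lambda P:(lambda d:np.array([np.cos(p[2])*d[0]+np.sin(p[2])*d[1],-np.sin(p[2])*d[0]+np.cos(p[2])*d[1]])*1000)(P[:2]-p[:2])
tcp=np.array([.5200,-.17975,.22375])
print("tcp local",inv(tcp).round(2))
zt=tcp[2]+.0239
for n,q,z in (("TL",(248,379),zt),("TR",(373,379),zt),("BL",(268,219),zt-.07),("BR",(356,219),zt-.07)): print(n,inv(ray(w,b(q),z)).round(2))
E
```

```text
[ 0.519862   -0.180387   -0.27753089] -15.901348955919554
[[-1.9, -2.0], [1.6, -1.4], [2.0, 1.1], [-1.6, 2.6], [-3.2, -2.2], [4.0, -1.0], [0.1, 1.2], [0.2, 0.8], [-0.7, 4.1]]
near knuckle L/R px at z70 pred [[265.0, 160.0], [362.0, 160.0], [265.0, 208.0], [361.0, 208.0]]
tcp local [-0.04  0.65]
TL [-6.32 40.62]
TR [ 5.13 40.65]
BL [-6.36 40.4 ]
BR [ 5.64 40.43]
```

```bash
python3 -m handwheel '{"dp":[[0.02,0.08,1],[0,0,1.5],[0,0,1.5],[0,0,1.5],[0,0,1],[0,0,0.5],[0,0,0],[0,0,0]],"rot":[[0,0,0.1],[0,0,0],[0,0,0],[0,0,0],[0,0,0],[0,0,0],[0,0,0],[0,0,0]],"grip":[0.95,0.95,0.95,0.95,0.95,0.95,0.95,0.95]}'
python3 look.py w11 60 260 170 350
python3 - <<'E'
from h import *
from bench import cams
p=loc([.51986,-.18039,-.27753],(-.3,-.2,0))[0]
delta([p[0],p[1],.1311],-15.9)
im=cams.get_image("scene")[:,:,::-1]
cv2.imwrite("pics/s11.png",cv2.resize(im[100:230,120:270],None,fx=5,fy=4.6,interpolation=cv2.INTER_CUBIC))
E
```

```text
clock: 15.25
tool_pos: [0.5207, -0.1806, 0.1544]
eef_rot: [3.111, -0.436, 0.002]
ft_force: [0.1, -0.3, -1.0]
finger_gap: 0.133
t 15.3 pos [ 0.5208 -0.1806  0.1546] xyaw -15.94 tilt [ 0.0014 -0.0006 -0.    ] F [-0.16 -0.29 -0.59] M [-0.06 -0.13 -0.04] gap 11.8 q [-0.35  0.34  1.74 -0.    1.06 -0.08]
dp cm in current tool axes [-0.13  0.02  2.35] in target axes [-0.13  0.02  2.35] rot deg (tool) [ 0.01 -0.08 -0.04]
```

View pics/w11.png

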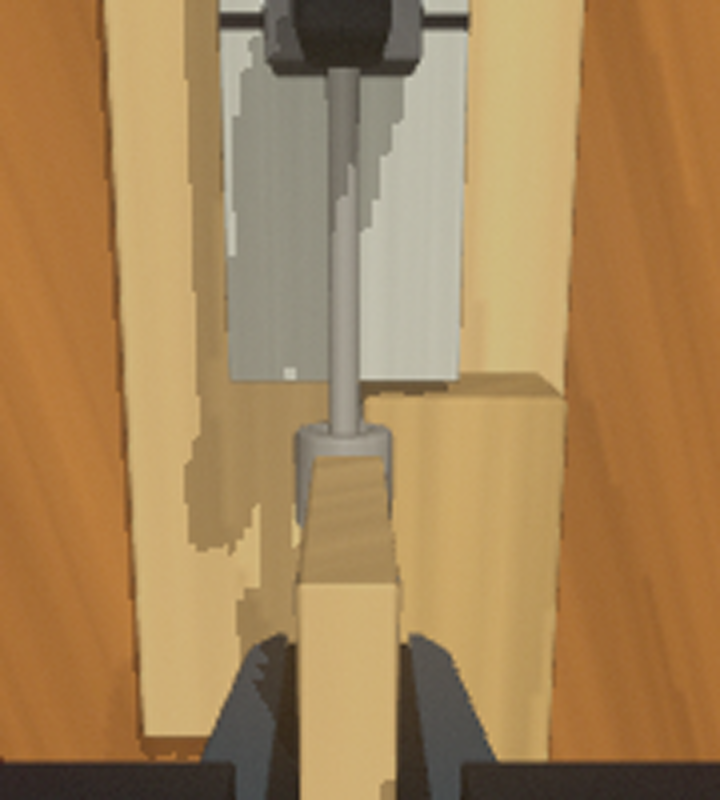

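View pics/s11.png

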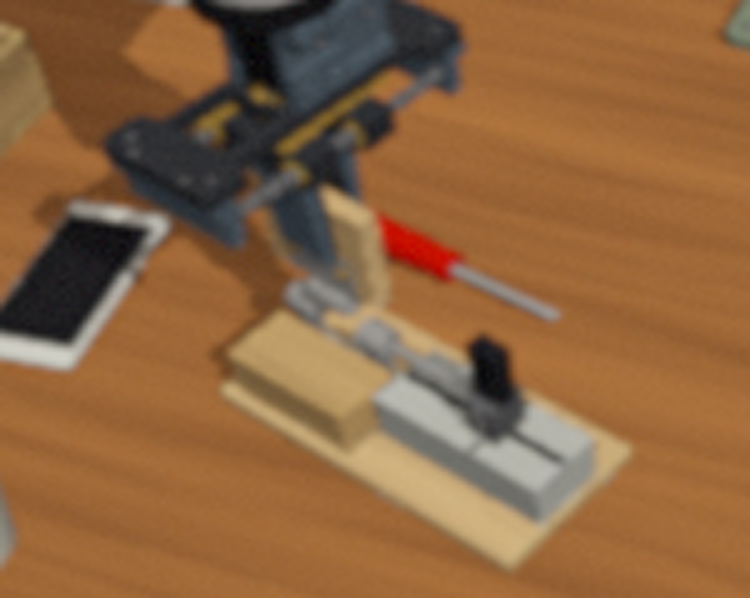

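The flap's end is about 1 mm to +x of the knuckle centre (columns 350 and 344 in the crop). I'll correct this while lowering slowly.

```bash
python3 -m handwheel '{"dp":[[-0.11,0,0],[0,0,0.3],[0,0,0.3],[0,0,0.2],[0,0,0],[0,0,0],[0,0,0]],"rot":[[0,-0.1,0],[0,0,0],[0,0,0],[0,0,0],[0,0,0],[0,0,0],[0,0,0]],"grip":[0.95,0.95,0.95,0.95,0.95,0.95,0.95]}'
python3 look.py w12 60 260 170 350
python3 - <<'E'
from h import *
p=loc([.51986,-.18039,-.27753],(-.3,-.2,0))[0]
delta([p[0],p[1],.1311],-15.9)
E
```

```text
clock: 16.05
tool_pos: [0.5194, -0.1802, 0.146]
eef_rot: [-3.111, 0.436, 0.002]
ft_force: [-0.3, -0.8, -0.8]
finger_gap: 0.13
t 16.1 pos [ 0.5194 -0.1802  0.146 ] xyaw -15.95 tilt [-0.0014  0.0003 -0.    ] F [-0.42 -0.22 -1.15] M [-0.04 -0.05  0.01] gap 12.2 q [-0.35  0.35  1.75 -0.    1.04 -0.08]
dp cm in current tool axes [0.03 0.03 1.49] in target axes [0.02 0.03 1.49] rot deg (tool) [ 0.    0.08 -0.05]
```

View pics/w12.png

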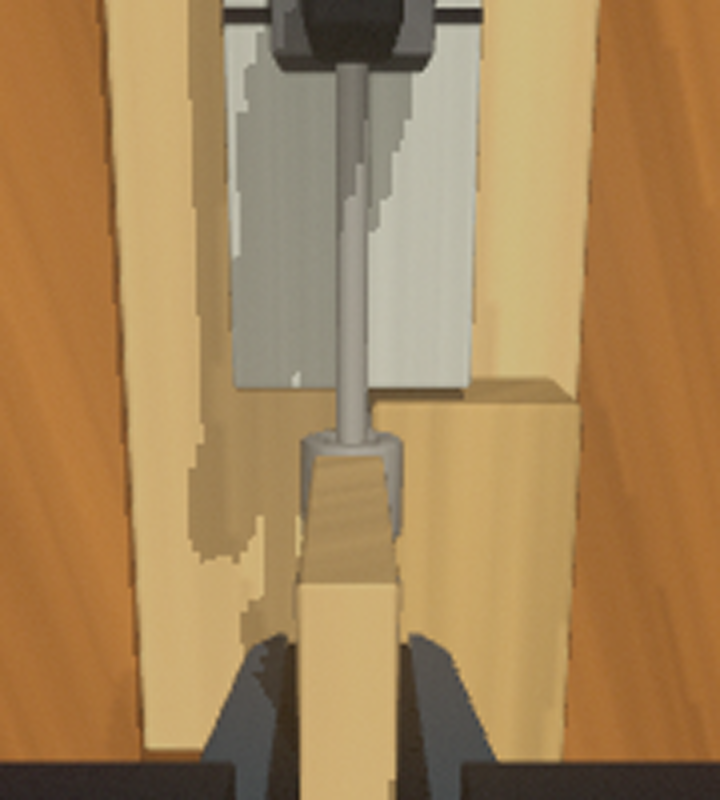

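```bash
python3 -m handwheel '{"dp":[[0.02,0.02,0.2],[0,0,0.3],[0,0,0.3],[0,0,0.3],[0,0,0.2],[0,0,0.1],[0,0,0.05],[0,0,0],[0,0,0],[0,0,0]],"rot":[[0,0,0],[0,0,0],[0,0,0],[0,0,0],[0,0,0],[0,0,0],[0,0,0],[0,0,0],[0,0,0],[0,0,0]],"grip":[0.95,0.95,0.95,0.95,0.95,0.95,0.95,0.95,0.95,0.95]}'
python3 look.py w13 60 260 170 350
python3 - <<'E'
from h import *
from bench import cams
p=loc([.51986,-.18039,-.27753],(-.3,-.2,0))[0]
delta([p[0],p[1],.1311],-15.9)
im=cams.get_image("scene")[:,:,::-1]
cv2.imwrite("pics/s13.png",cv2.resize(im[140:200,160:250],None,fx=8,fy=8,interpolation=cv2.INTER_CUBIC))
E
```

```text
clock: 17.1
tool_pos: [0.5195, -0.1804, 0.1316]
eef_rot: [-3.111, 0.436, 0.002]
ft_force: [0.7, -0.1, -0.9]
finger_gap: 0.131
t 17.15 pos [ 0.5195 -0.1804  0.1315] xyaw -15.94 tilt [-0.0014  0.0003 -0.    ] F [ 0.27  0.3  -1.05] M [-0.06 -0.14  0.02] gap 11.7 q [-0.36  0.36  1.77 -0.    1.01 -0.08]
dp cm in current tool axes [0.01 0.   0.04] in target axes [0.01 0.   0.04] rot deg (tool) [ 0.01  0.08 -0.04]
```

View pics/w13.png

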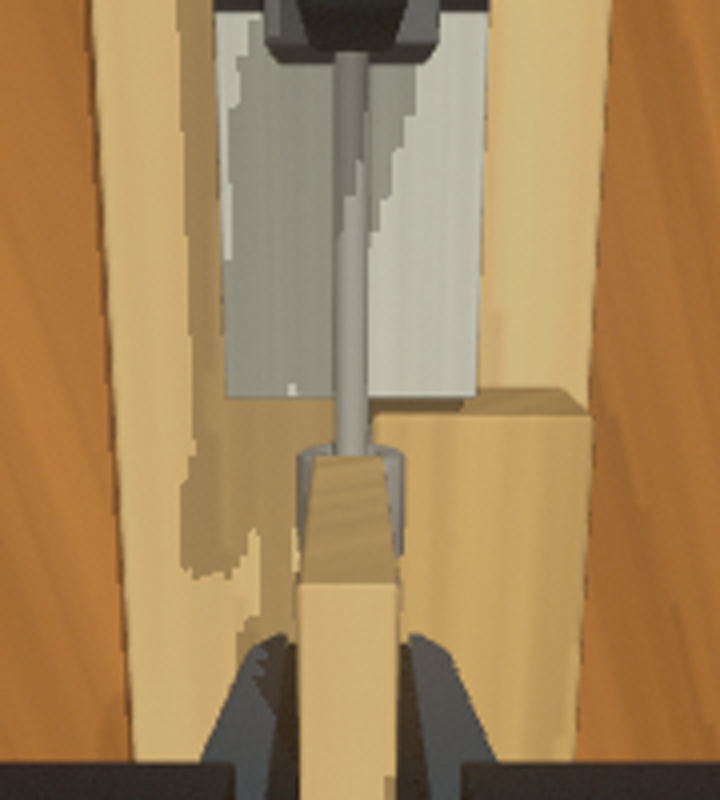

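View pics/s13.png

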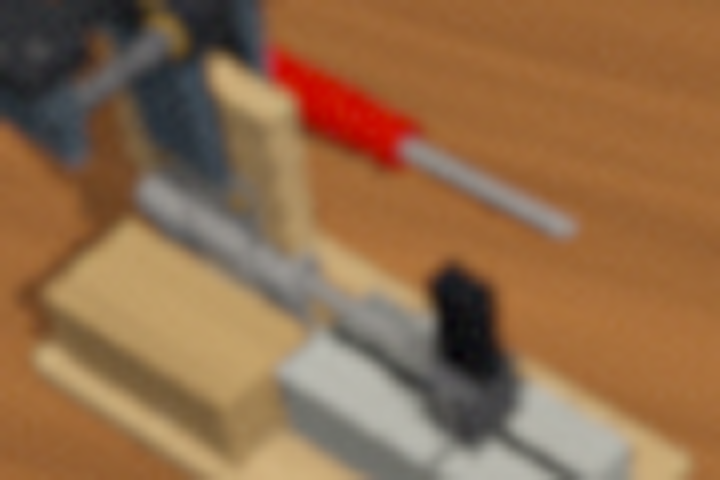

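The flap's knuckle now sits in line between the fixed ones, with only the flap's weight on the wrist. One last small trim, then let it settle and check.

```bash
python3 -m handwheel '{"dp":[[0.01,0,0.03],[0,0,0],[0,0,0],[0,0,0],[0,0,0],[0,0,0],[0,0,0],[0,0,0]],"rot":[[0,0,0],[0,0,0],[0,0,0],[0,0,0],[0,0,0],[0,0,0],[0,0,0],[0,0,0]],"grip":[0.95,0.95,0.95,0.95,0.95,0.95,0.95,0.95]}'
python3 - <<'E'
from h import *
from bench import cams,manip
p=loc([.51986,-.18039,-.27753],(-.3,-.2,0))[0]
F=[]
for i in range(8):
    im=cams.get_image("wrist" if i%2 else "scene")[:,:,::-1]; o=manip.observe(); F.append(np.r_[o["ft_force"],o["torque"]])
    cv2.imwrite(f"pics/f{i%2}.png",im)
print(np.mean(F,0).round(2))
delta([p[0],p[1],.1311],-15.9); print(np.abs(o["dq"]).max())
w=cv2.imread("pics/f1.png"); s=cv2.imread("pics/f0.png")
a=cv2.resize(w[20:220,190:330],None,fx=3,fy=3,interpolation=cv2.INTER_CUBIC)
b=cv2.resize(s[150:195,168:208],None,fx=9,fy=9,interpolation=cv2.INTER_CUBIC)[:600]
c=np.zeros((600,780,3),np.uint8); c[:600,:420]=a[:600]; c[:b.shape[0],420:420+b.shape[1]]=b
cv2.imwrite("pics/final.png",c)
E
```

```text
clock: 18.0
tool_pos: [0.5195, -0.1804, 0.1311]
eef_rot: [-3.111, 0.436, 0.003]
ft_force: [-0.3, 0.5, -1.2]
finger_gap: 0.129
[ 0.01  0.27 -1.1  -0.04 -0.08 -0.03]
t 18.4 pos [ 0.5195 -0.1805  0.1311] xyaw -15.95 tilt [-0.0017  0.0004 -0.    ] F [-0.29  0.1  -0.99] M [-0.06 -0.1  -0.05] gap 12.1 q [-0.36  0.36  1.77 -0.    1.01 -0.08]
dp cm in current tool axes [0. 0. 0.] in target axes [0. 0. 0.] rot deg (tool) [ 0.01  0.1  -0.05]
0.0015495205116438677
```

View pics/final.png

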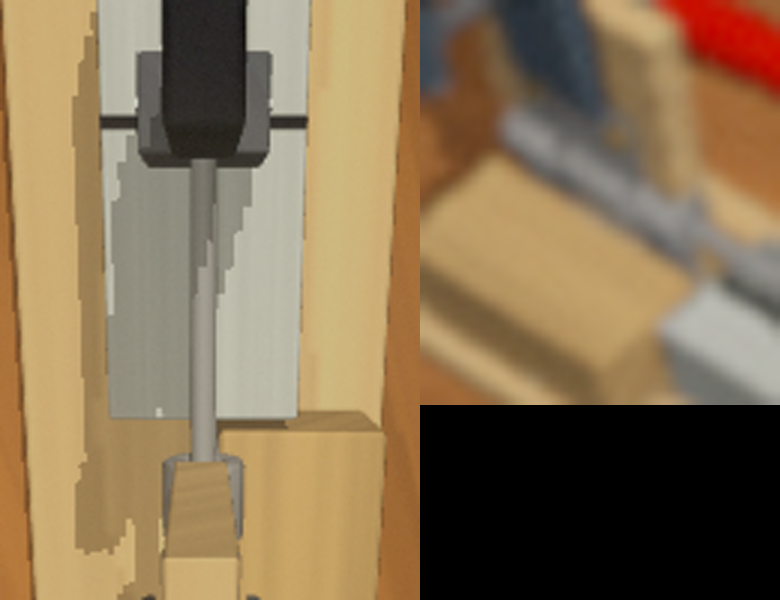

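The final view shows the three knuckles in one straight line in the scene crop. In the wrist crop the flap end (column 203) is centred on the near knuckle (column 203), and the slide sits at the mark. The wrist carries about 1.1 N, the flap's own weight, with no lateral force. Handing in.

```bash
python3 -c "
from bench import manip
print(manip.hand_in())"
```

```text
the job is handed in; nothing more can be done
None
```

I drew the pin back to the park mark, lifted the flap out of the rack and lowered it upright into the gap. It was hanging there in the grip when I handed in at about 18.4 s. I got no verdict back.

**Pin:** the first pull went about 1.5 mm past the mark and the first correction came back slightly too far. A last trim left the line within about 0.2 mm of the mark, and a look after letting go agreed. The pin nose is out of the gap.

**Flap:** the measured position matched the target for lined-up holes to 0.1 mm.
- **Alignment:** the wrist picture shows the flap centred on the near knuckle to within about 0.3 mm. The scene picture shows the three knuckles in one line.
- **Hanging free:** the force averaged 1.1 N downward, the same as when it hung clear of the fixture, with almost nothing sideways. The arm was still and the tilt was about 0.1°.
- **Less certain:** the hole height comes from the grasp height and the stated dimensions. The scene picture only roughly confirms it. One width reading of the flap's top edge came out 5% small; I put it down to pixel error because the other checks agreed.

The spare stayed in its slot, and I saw nothing else moved in the pictures, though I took no full overview at the end.

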